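# Fish the dropped heating blocks from behind the guard and case them

## Robot

A 6-joint arm with a two-finger parallel gripper is mounted at the origin on the work surface. World frame = base frame: x ahead of the robot, y to its left, z up, the work surface at z = 0. Lengths are in mm, angles in rad, forces in N, time in s.
With the tool pointing down it reaches from about 300 to 775 mm from the base axis. Payload 14.6 kg.
Tool frame: the origin (TCP) lies between the finger pads; the fingertips stand manip.tip_reach ahead of it and the grasp point (between the pads) lies 5 mm behind it (manip.tip_reach is the distance from the TCP to the fingertips, in mm); z points along the fingers, y is the line along which they close (so a half turn about z gives the same grasp; the last joint's range is limited). The gripper opens to 94 mm and grips with 3 to 60 N. Pads are 16 mm wide; open, the fingers measure 119 mm over their backs; the gripper's body (75 mm by 177 mm) begins 78 mm behind the grasp point.
Start: joints at [1.262, 0.3, 1.521, -0, 1.321, -0.067], TCP at [131.696, 533.99, 219.446] pointing down, gripper open.
Joint ranges: [-3.03, 3.03], [-0.79, 2.21], [0.23, 2.52], [-1.04, 4.18], [0, 3.07], [-2.55, 2.55]. Speed limits (rad/s): [2.22, 2.22, 2.57, 3.14, 3.14, 3.14].

## Interface

Orientations are given as [roll, pitch, yaw] about the fixed x, y, z axes, in that order (R = Rz(yaw) Ry(pitch) Rx(roll)).
In Python, from cell import manip gives the robot as it stands. The module is installed in compiled form; this text tells all that it offers.
- The arm moves only by the shell command python3 -m creep 'ROWS' [FORCE]. ROWS is JSON, a list of rows, each a list of 3 entries, a list of its own where there are three numbers: the opening, from -1 (shut) to 1 (fully open), then the shift along the tool's x, y, z in cm, then the turn about the tool's z in units of 5 degrees (1.0 is 5 degrees). In form: [[grip, [tx, ty, tz], roll], ...]. A call has 1 to 12 rows; each row is the pose to reach, as a shift and turn from the pose commanded when the call began, along the tool's axes at that moment; what a row does not reach only later rows make up. A row lasts 1/10 s, in which the tool goes at most 50 mm and 8.59 degrees, less where a joint would pass 70% of its speed; a pose out of reach is approached as far as the arm can. A call with a gripper value outside its range is refused whole. The fingers move at their own pace and stop on an object; FORCE is the grip in N (left out, the last holds). Time passes only in rows, so rows that repeat a pose let the fingers close. It gives the time, the measured TCP pose, the force, the opening and the grip force at its end, in the units of the state.
- manip.read_state(): the state, without advancing time (a new reading comes with each control period).
- manip.camera(name): name is "scene" or "top" or "wrist"; returns the picture (420x560x3 uint8, red, green, blue); there is no depth.
- manip.camera_params(name): a dict with "fovy" (degrees; the focal length in pixels is half the picture's height over the tangent of half this angle, whatever the lens; pixels are square), "cx", "cy" (the principal point, pixels), "origin" and "attitude" of the camera in the world. Camera axes: x right, y down, z forward; pixel columns grow to the right and rows downward; lengths in mm; the calibration is good to about 2 mm. A picture is of the moment at which its call begins: read the wrist's pose just before it. camera_params takes no time and is no camera call; for the wrist camera it gives the pose at the moment of the call.
- manip.sign_off(): hands the job in; it is judged then, once.
The state is a dict: "clock": time; "joints": joint angles; "qd": joint speeds; "effort": joint torques, N m; "eef_pos": TCP position; "eef_rot": TCP orientation; "wrist_force": force on the tool from outside, world axes, zero at the start; "moment": the same for the moment, N m; "finger_gap": finger opening in mm; "finger_force": force on a finger pad.
Only numpy, scipy, OpenCV 4.12 (cv2) and the standard library are available. Lean on these libraries where they do the work, as an engineer would, in place of code of your own. Each camera call takes 0.05 s, during which the arm holds its last target. There are 200 camera calls.

## Task

Lever the lid of the case open with the blade of the spatula under its lip and swing it wide open, and draw every aluminium heating block that has dropped behind the bar guard out with the hooked rod, touching them only with the rod while they are under the guard. Put all the blocks in the case, shut the lid fully, and lay both tools back on the rubber mat. Leave the other labware where it stands.

Things in the scene. Friction and masses are not known exactly. Their poses are not given: they have to be found in the camera images.
- block0: aluminium heating block, 80 x 30 x 36 mm (its x, y, z), four dark wells in a row along its x on the top; about 160 g. Origin: its centre (18 mm above what it stands on). Starts upright on the bench under the guard. All blocks are alike; one may be absent
- rod: hooked rod on the mat: wooden flat-sided handle 16 wide, 24 mm high (x -70 to +35, z 0 to 24 mm), then a 12 mm round steel rod along +x at z 6 to x = 230 mm, where it bends to its +y (left when pointing away from the robot) into a straight hook ending at x 212, y 75 mm. 160 g, centre of mass 50 mm ahead of the origin. Origin: underside of the handle
- spatula: flat-bladed spatula on the mat: wooden flat-sided handle 16 wide, 24 mm high (x -60 to +35, z 0 to 24 mm), then a flat steel blade 30 mm wide, 3 mm thick, along +x to x = 135 mm, centred 11.5 mm above the underside. 110 g. Origin: underside of the handle
- mat: black rubber mat 340 x 230 x 3 mm, fixed to the bench, where the two tools live. Origin: centre of its underside; its x points away from the robot, its y to the left
- guard: fixed cage-like guard of white bars: roof of 8 mm bars every 45 mm, 120 mm up (115 mm clear below), x 0 to 200, y -180 to +180 mm, carried on two posts at its far corners (18 mm thick), open at front and sides. Origin: on the bench under the middle of its front edge; x points away from the robot, under the roof, y left. Blocks start with centres at x 45 to 70 mm, 100 mm apart in y
- case: grey open case 130 x 230 x 52 mm (x, y, z) outside, walls and floor 5 mm, fixed to the bench, with the hinged lid on top. Origin: centre of its underside; its x points away from the robot, to the hinge side
- lid (a joint): angle of the case's white lid in rad: 0 shut, grows as its front edge rises, stop at 1.9, leaning back over the hinge beyond 1.57. A stiff hinge (0.13 N m of friction): the lid, 120 g, stays where it is left
- lid_lip (a point): middle of the lid's lower front edge, on the robot's side, on the 6 mm thick, 142 x 234 mm flat lid: it overhangs the case's front wall by 12 mm, 52 mm above the bench when shut. 142 mm from the hinge
- lid_hinge (a point): middle of the hinge line: the far (+x) upper edge of the case, 65 mm along x from the case's origin, 52 mm up, at the underside of the lid; the hinge runs along the case's y
- block1: aluminium heating block, 80 x 30 x 36 mm (its x, y, z), four dark wells in a row along its x on the top; same as block0, may be absent. Origin: its centre
- block2: aluminium heating block, 80 x 30 x 36 mm (its x, y, z), four dark wells in a row along its x on the top; same as block0, may be absent. Origin: its centre
- pcrrack: bystander, to be left alone: flat green rack 140 x 80 x 22 mm with rows of holes, close beyond the case; origin: centre of its underside
- beaker: bystander, to be left alone: glass beaker 76 mm across, 100 mm tall, between the robot and the mat; origin: centre of its underside
- jar: bystander, to be left alone: amber jar 72 mm across, 85 mm tall, far right of the case; origin: centre of its underside

How it is judged:
By the outcome, as a careful person would: the job done as asked, in the order asked, and still so for the second after the job is handed in, with the robot touching nothing.
Of block0, block1, block2 only 2 to 3 are there at a start; the rules pass over those that are not, and their reading is None.
At some moment in a run one of block0, block1, block2 may be knocked a few centimetres aside while the robot is not near it.
Once in a run the grip may slacken for a moment while it holds something.
It also fails if it takes over 210 s, if anything falls off the work surface, if the arm or the gripper's body presses on something with over 40 N, if the wrist force passes 120 N, or if a joint passes its speed limit or range.

## Working session

There is one attempt and no reset: what is moved stays moved. The work goes in short steps, Python scripts to look and compute and a shell command to move; the robot and the scene stay as the last step left them, time stands still between calls to the robot, and variables do not carry over. Pictures are saved under pics/ and viewed, at most 14 in all, crops included, and the job is handed in when it is done.

```bash
ls; mkdir -p pics; python3 - <<'E'
from cell import manip
import cv2,numpy as np
for n in ("scene","top"):
    im=manip.camera(n); cv2.imwrite(f"pics/{n}0.png",im[:,:,::-1]); p=manip.camera_params(n); print(n,p)
print(manip.camera_params("wrist")); print(manip.read_state(), manip.tip_reach)
E
```

```text
pics
scene {'fovy': 45.10221648434039, 'cx': 280.1808546685058, 'cy': 209.71823975471113, 'origin': array([980.02504913, 866.32583551, 862.87107804]), 'attitude': array([-2.20736999, -0.01125606,  2.62869498])}
top {'fovy': 44.86439052739507, 'cx': 273.50746256148864, 'cy': 210.5889927253713, 'origin': array([ 362.03814261,  -53.44745659, 1431.79976229]), 'attitude': array([-3.05567153e+00, -2.71043371e-03, -1.58306712e+00])}
{'fovy': 71.32641589810811, 'cx': 281.00059328456604, 'cy': 209.17531804650497, 'origin': array([ 54.88561476, 551.75664375, 382.56295736]), 'attitude': array([2.86333263e+00, 4.74525902e-04, 1.32860486e+00])}
{'clock': 0.1, 'joints': array([ 1.26238992e+00,  3.00418870e-01,  1.52150780e+00,  2.40502160e-06,
        1.32073137e+00, -6.66110348e-02]), 'qd': array([-0.00098135, -0.00263246, -0.00216402,  0.0005589 , -0.00040119,
        0.00152456]), 'effort': array([ 1.64318983e-03, -5.32645476e+01, -3.53285336e+01,  7.09679537e-02,
        2.35953648e-02, -5.08026960e-05]), 'eef_pos': array([131.63507989, 533.78338218, 218.94598147]), 'eef_rot': array([-3.14052979e+00, -7.32379697e-05,  2.89979665e+00]), 'wrist_force': array([ 0.87850234, -0.08042859, -0.01998537]), 'moment': array([ 0.04531941, -0.04612258, -0.05330394]), 'finger_force': 0.0, 'finger_gap': 94.22133875291289} 14.0
```

View pics/scene0.png

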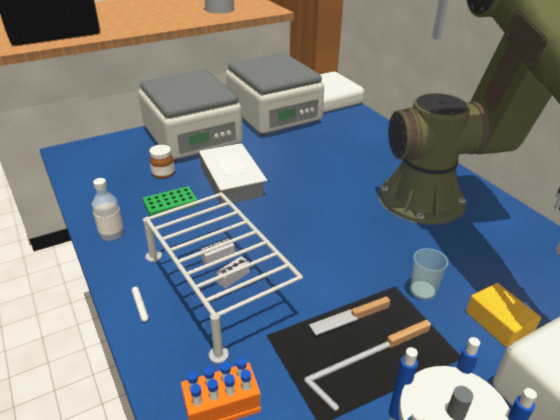

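View pics/top0.png

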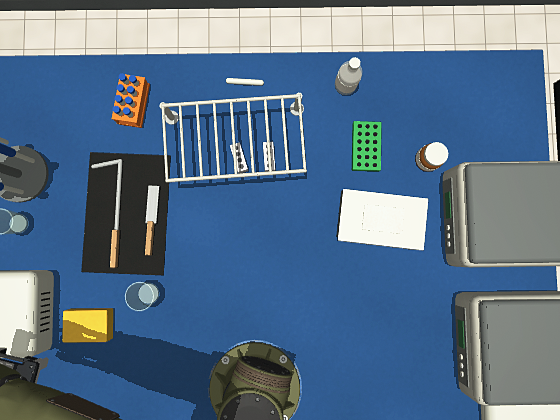

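The top view shows two blocks under the guard, at about (239,157) and (268,156). The lid is at (383,220), the rod along (117,160–265) and the spatula at (151,220). Next I'll measure by masks.

```bash
cat > h.py <<'E'
from cell import manip
import cv2,numpy as np
from scipy.spatial.transform import Rotation as Ro
def cam(n):
    p=manip.camera_params(n); f=210/np.tan(np.radians(p['fovy'])/2)
    return f,p['cx'],p['cy'],np.array(p['origin']),Ro.from_euler('xyz',p['attitude']).as_matrix()
def px2w(c,uv,z):
    f,cx,cy,o,R=c; uv=np.atleast_2d(np.array(uv,float))
    d=np.c_[(uv[:,0]-cx)/f,(uv[:,1]-cy)/f,np.ones(len(uv))]@R.T
    return o+d*((z-o[2])/d[:,2])[:,None]
def w2px(c,P):
    f,cx,cy,o,R=c; q=(np.atleast_2d(P)-o)@R
    return np.c_[cx+f*q[:,0]/q[:,2],cy+f*q[:,1]/q[:,2]]
def shot(n,save=None):
    c=cam(n); im=manip.camera(n)[:,:,::-1].copy()
    if save: cv2.imwrite(f"pics/{save}.png",im)
    return c,im
def blobs(m,lo=30):
    n,l,s,ce=cv2.connectedComponentsWithStats(m.astype(np.uint8))
    return [(l==i) for i in range(1,n) if s[i,4]>=lo]
def rect(c,m,z):
    v,u=np.nonzero(m); P=px2w(c,np.c_[u,v],z)[:,:2].astype(np.float32)
    r=cv2.minAreaRect(P); b=cv2.boxPoints(r); e1=b[1]-b[0]; e2=b[2]-b[1]
    e=e1 if np.linalg.norm(e1)>np.linalg.norm(e2) else e2
    return np.round(r[0],1),np.round(sorted(r[1])[::-1],1),round(float(np.degrees(np.arctan2(e[1],e[0]))),1)
def st():
    s=manip.read_state(); print({k:np.round(s[k],3) for k in('clock','joints','eef_pos','eef_rot','wrist_force','finger_gap','finger_force')})
def go(p,yaw=None,R=None):
    """shift in tool axes (cm) and turn (5deg units) from measured pose to point p, tool-down yaw deg"""
    s=manip.read_state(); R0=Ro.from_euler('xyz',s['eef_rot']); d=R0.inv().apply(np.array(p)-s['eef_pos'])/10
    t=None
    if yaw is not None:
        x=R0.as_matrix()[:,0]; t=-((yaw-np.degrees(np.arctan2(x[1],x[0]))+180)%360-180)/5
    print('shift',np.round(d,2),'turn',None if t is None else round(t,2))
E
python3 - <<'E'
from h import *
c=cam("top"); im=cv2.imread("pics/top0.png"); H=cv2.cvtColor(im,cv2.COLOR_BGR2HSV)
h,s,v=cv2.split(H); U,V=np.meshgrid(range(560),range(420))
box=lambda a,b,d,e:(U>=a)&(U<=d)&(V>=b)&(V<=e)
def rep(n,m,z,lo=30):
    for b in blobs(m,lo): print(n,rect(c,b,z),b.sum())
rep('matdark',((v<60)&box(78,148,172,280)),3,500)
rep('wood',((h>5)&(h<22)&(s>80)&(v>90)&box(85,150,165,275)),27)
rep('steel',((s<70)&(v>90)&box(85,155,165,260)),14)
rep('lid',((s<40)&(v>170)&box(325,180,435,260)),58,500)
rep('green',((h>45)&(h<80)&(s>100)&box(340,110,395,180)),22,200)
rep('block',((s<60)&(v>120)&box(225,138,280,175)),36)
cs=cam("scene"); 
for n,uv in (('guard roof corners front L,R far L,R',[(167,182),(306,171),(163,105),(301,96)]),):
    print(n,px2w(c,uv,120).round(0))
cr=im[90:280,80:310]; cv2.imwrite("pics/z1.png",cv2.resize(cr,None,fx=3,fy=3,interpolation=cv2.INTER_CUBIC))
E
```

```text
matdark (array([484., 356.]), array([338.5, 230.5]), -3.1) 8233
wood (array([412.7, 287.2]), array([91.6, 15.3]), -4.1) 189
wood (array([383.7, 383.9]), array([101.9,  15.5]), -2.2) 210
steel (array([608.3, 246.7]), array([74.1,  2.8]), 0.3) 34
steel (array([536.2, 410.3]), array([197.5,  84.4]), 0.8) 385
steel (array([507. , 281.5]), array([106.1,  30.6]), -4.0) 400
lid (array([ 454.1, -354.4]), array([232.6, 141.3]), 82.7) 4470
green (array([ 663.3, -321.2]), array([142.2,  79. ]), -1.7) 1206
block (array([633.9,  -2.4]), array([152.4, 104.2]), 89.3) 805
guard roof corners front L,R far L,R [[ 553.  218.  120.]
 [ 578. -144.  120.]
 [ 758.  229.  120.]
 [ 778. -135.  120.]]
```

View pics/z1.png

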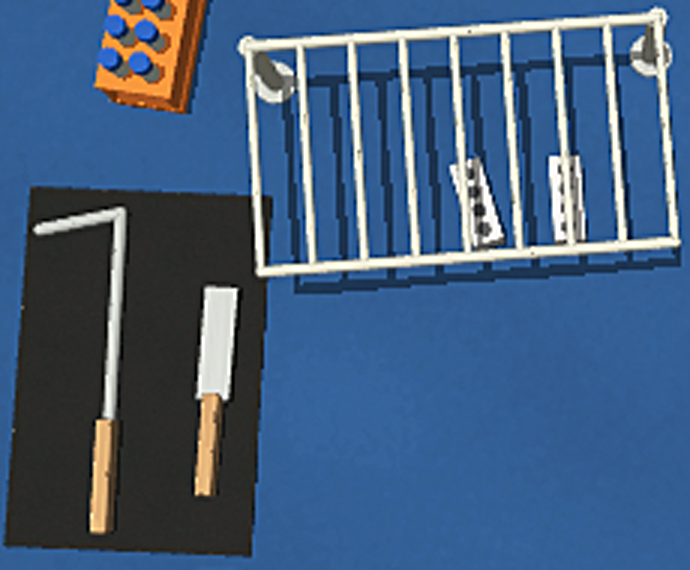

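The zoomed view shows block A with top corners near (450,168) and (505,240), and B with corners near (548,155) and (584,240). The rod bends at (122,210), with its hook tip at (38,230). The spatula blade ends at (220,287).

```bash
python3 - <<'E'
from h import *
c=cam("top"); im=cv2.imread("pics/top0.png"); h,s,v=cv2.split(cv2.cvtColor(im,cv2.COLOR_BGR2HSV))
g=lambda L:[(80+a/3,90+b/3) for a,b in L]
for n,L in(('A',[(450,168),(478,158),(505,240),(476,247)]),('B',[(548,155),(579,155),(584,240),(552,243)])):
    P=px2w(c,g(L),36)[:,:2]; d=(P[0]+P[1]-P[2]-P[3])/2; print(n,P.round(0).tolist(),P.mean(0).round(),np.linalg.norm(d).round(),np.degrees(np.arctan2(d[1],d[0])).round(1))
P=px2w(c,g([(122,210),(38,230)]),9)[:,:2]; print('rod bend,tip',P.round(0)); 
o=np.array([383.7,383.9]); d=P[0]-o; print('rod yaw',np.degrees(np.arctan2(d[1],d[0])))
m=np.zeros_like(v,bool); m[180:262,325:437]=((s<40)&(v>150))[180:262,325:437]
b=max(blobs(m,500),key=lambda x:x.sum()); ct=cv2.findContours(b.astype(np.uint8),0,2)[0][0]
q=cv2.approxPolyDP(cv2.convexHull(ct),6,True)[:,0]; print(q.tolist(),px2w(c,q,58)[:,:2].round(1).tolist())
go([435,285.5,150],176)
E
```

```text
A [[664.0, 60.0], [673.0, 34.0], [596.0, 10.0], [590.0, 37.0]] [631.  35.] 80.0 17.6
B [[675.0, -31.0], [675.0, -60.0], [595.0, -63.0], [593.0, -34.0]] [635. -47.] 81.0 2.3
rod bend,tip [[633. 372.]
 [615. 451.]]
rod yaw -2.7671021386130144
[[343, 189], [427, 198], [423, 249], [339, 240]] [[537.0, -248.5], [509.6, -476.3], [371.6, -460.2], [398.5, -234.3]]
shift [-35.4  -16.83   6.91] turn -1.97
```

```bash
python3 -m creep '[[0,[-35.4,-16.8,6.9],-1.97],[0,[-35.4,-16.8,6.9],-1.97],[0,[-35.4,-16.8,6.9],-1.97],[0,[-35.4,-16.8,6.9],-1.97],[0,[-35.4,-16.8,6.9],-1.97],[0,[-35.4,-16.8,6.9],-1.97],[0,[-35.4,-16.8,6.9],-1.97],[0,[-35.4,-16.8,6.9],-1.97],[0,[-35.4,-16.8,6.9],-1.97],[0,[-35.4,-16.8,6.9],-1.97],[0,[-35.4,-16.8,6.9],-1.97],[0,[-35.4,-16.8,6.9],-1.97]]' 60
python3 - <<'E'
from h import *
go([435,285.5,20],176)
c,im=shot("wrist","w1")
E
```

```text
clock: 1.3
eef_pos: [434.4, 287.1, 150.7]
eef_rot: [3.141, 0.0, 3.073]
wrist_force: [0.4, -0.3, -0.4]
finger_gap: 46.7
finger_force: 0.0
shift [-0.07 -0.16 13.07] turn 0.02
```

View pics/w1.png

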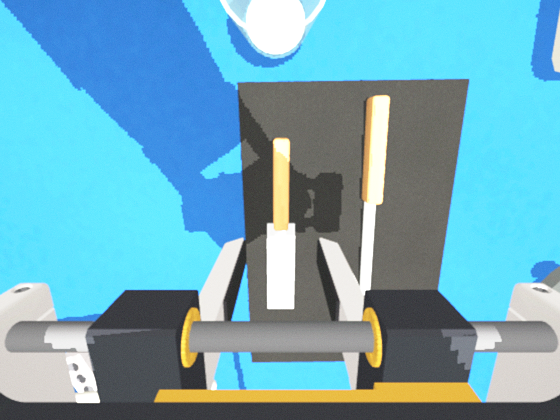

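The wrist view shows the spatula's handle centred at column 281 between the fingers. I'll descend and grip.

```bash
python3 -m creep '[[0,[-0.1,-0.15,5],0],[0,[-0.1,-0.15,9],0],[0,[-0.1,-0.15,12],0],[0,[-0.1,-0.15,13],0],[0,[-0.1,-0.15,13],0],[-1,[-0.1,-0.15,13],0],[-1,[-0.1,-0.15,13],0],[-1,[-0.1,-0.15,13],0],[-1,[-0.1,-0.15,13],0],[-1,[-0.1,-0.15,13],0],[-1,[-0.1,-0.15,13],0],[-1,[-0.1,-0.15,13],0]]' 60
python3 -m creep '[[-1,[0,0,-2],0],[-1,[0,0,-6],0],[-1,[0,0,-10],0],[-1,[0,0,-13],0],[-1,[0,0,-13],0],[-1,[0,0,-13],0]]' 60
python3 - <<'E'
from h import *
st()
a=np.radians(-7); ux=np.array([np.cos(a),np.sin(a)])
lip=np.array([385,-347.3]); 
# grip 10 ahead of origin -> tip 125 ahead of TCP ; stop 30mm short of lip, blade top at z 49 -> z: blade mid 11.5+? 
p=lip-ux*(30+125); print(p); go([*p,150],173)
c,im=shot("wrist","w2")
E
```

```text
clock: 2.55
eef_pos: [436.4, 284.8, 21.1]
eef_rot: [3.141, 0.001, 3.072]
wrist_force: [-2.5, 0.7, 6.2]
finger_gap: 15.7
finger_force: 60.0
clock: 3.15
eef_pos: [435.9, 284.4, 150.2]
eef_rot: [3.142, 0.0, 3.072]
wrist_force: [-0.3, -0.4, -1.5]
finger_gap: 15.9
finger_force: 60.0
{'clock': np.float64(3.15), 'joints': array([ 0.508,  0.304,  1.685, -0.   ,  1.152, -0.993]), 'eef_pos': array([435.939, 284.436, 150.224]), 'eef_rot': array([3.142, 0.   , 3.072]), 'wrist_force': array([-0.305, -0.43 , -1.455]), 'finger_gap': np.float64(15.877), 'finger_force': np.float64(59.999)}
[ 231.1553465  -328.41025177]
shift [ 1.615e+01 -6.257e+01  1.000e-02] turn 0.6
```

View pics/w2.png

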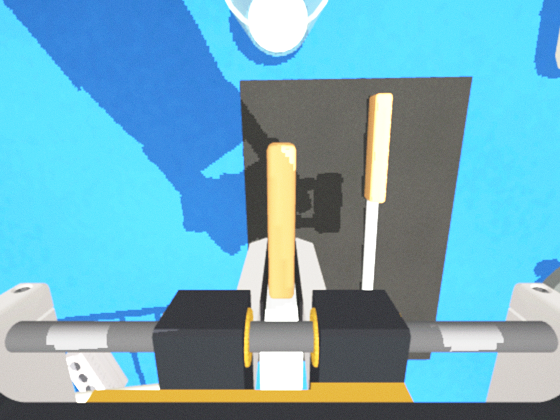

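```bash
python3 -m creep '[[-1,[5,0,-1],0],[-1,[16.1,-62.6,0],0.6],[-1,[16.1,-62.6,0],0.6],[-1,[16.1,-62.6,0],0.6],[-1,[16.1,-62.6,0],0.6],[-1,[16.1,-62.6,0],0.6],[-1,[16.1,-62.6,0],0.6],[-1,[16.1,-62.6,0],0.6],[-1,[16.1,-62.6,0],0.6],[-1,[16.1,-62.6,0],0.6],[-1,[16.1,-62.6,0],0.6],[-1,[16.1,-62.6,0],0.6]]' 60
python3 -m creep '[[-1,[0,0,0],0],[-1,[0,0,0],0]]'
python3 - <<'E'
from h import *
st()
a=np.radians(-7); ux=np.array([np.cos(a),np.sin(a)]); lip=np.array([385,-347.3])
p=lip-ux*(30+124); go([*p,53],173)
c,im=shot("scene"); cv2.imwrite("pics/s2.png",cv2.resize(im[90:260,150:450],None,fx=2.6,fy=2.6))
E
```

```text
clock: 4.4
eef_pos: [252.6, -241.9, 150.8]
eef_rot: [3.14, -0.001, 3.019]
wrist_force: [2.5, 0.1, -1.3]
finger_gap: 15.5
finger_force: 60.0
clock: 4.6
eef_pos: [253.2, -240.3, 150.6]
eef_rot: [3.139, -0.002, 3.016]
wrist_force: [-0.6, 1.1, -0.3]
finger_gap: 15.7
finger_force: 60.0
{'clock': np.float64(4.6), 'joints': array([-0.864, -0.08 ,  2.115,  0.   ,  1.11 , -2.31 ]), 'eef_pos': array([ 253.233, -240.344,  150.56 ]), 'eef_rot': array([ 3.139e+00, -2.000e-03,  3.016e+00]), 'wrist_force': array([-0.588,  1.068, -0.259]), 'finger_gap': np.float64(15.713), 'finger_force': np.float64(60.0)}
shift [ 0.97 -9.03  9.74] turn -0.04
```

View pics/s2.png

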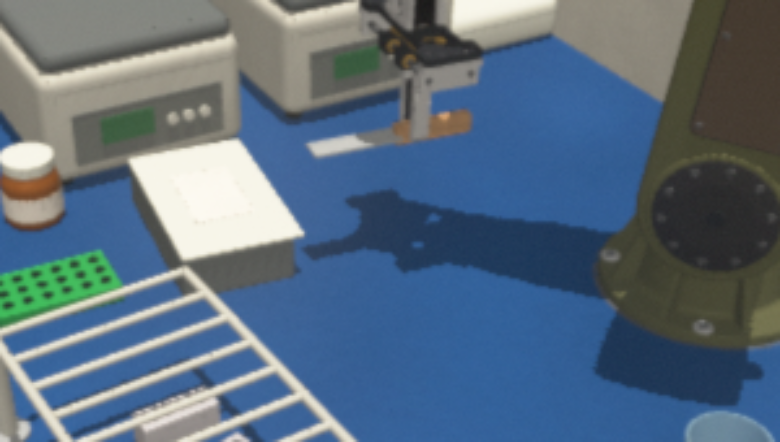

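The spatula is held level, just in front of the shut lid. I'll go over and down to lip height, keeping the blade about 3 cm short.

```bash
python3 -m creep '[[-1,[1,-5,0],0],[-1,[1,-9,0],0],[-1,[1,-9,5],0],[-1,[1,-9,8],0],[-1,[1,-9,9.7],0],[-1,[1,-9,9.7],0],[-1,[1,-9,9.7],0],[-1,[1,-9,9.7],0]]' 60
python3 - <<'E'
from h import *
st()
a=np.radians(-7); ux=np.array([np.cos(a),np.sin(a)]); lip=np.array([385,-347.3])
p=lip-ux*(-8+124); go([*p,53],173)
c,im=shot("scene"); cv2.imwrite("pics/s3.png",cv2.resize(im[130:220,190:350],None,fx=4.5,fy=4.5,interpolation=cv2.INTER_CUBIC))
print(w2px(c,[[*lip,52]]), (w2px(c,[[*lip,52]])-[190,130])*4.5)
s=manip.read_state(); T=np.append(s['eef_pos'][:2]+124*ux,s['eef_pos'][2]-6.6); print((w2px(c,[T])-[190,130])*4.5)
E
```

```text
clock: 5.45
eef_pos: [234.0, -328.5, 55.9]
eef_rot: [-3.14, 0.001, 3.021]
wrist_force: [-0.2, -0.4, -1.4]
finger_gap: 15.4
finger_force: 60.0
{'clock': np.float64(5.45), 'joints': array([-1.043,  0.212,  2.071,  0.   ,  0.857, -2.493]), 'eef_pos': array([ 234.028, -328.476,   55.924]), 'eef_rot': array([-3.140e+00,  1.000e-03,  3.021e+00]), 'wrist_force': array([-0.172, -0.356, -1.436]), 'finger_gap': np.float64(15.382), 'finger_force': np.float64(59.999)}
shift [-3.61 -0.03  0.3 ] turn 0.01
[[252.35758196 161.0211147 ]] [[280.60911882 139.59501615]]
[[319.12219389 135.31922661]]
```

View pics/s3.png

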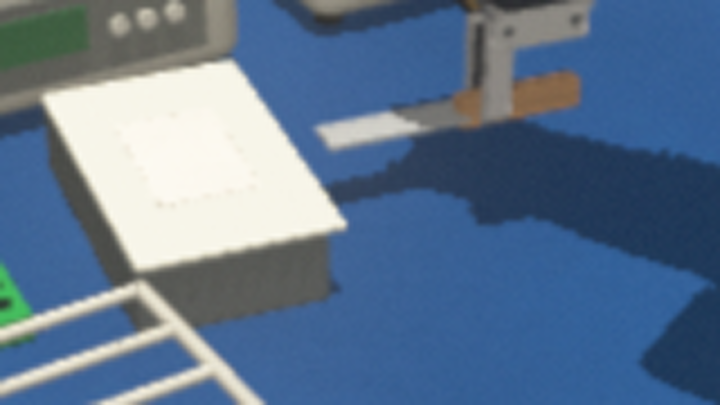

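The blade tip at about (325,136) is level with the lip edge at (288,140), about 3 cm short. I'll lower 5 mm and slide in.

```bash
python3 -m creep '[[-1,[0,0,0.5],0],[-1,[0,0,0.5],0],[-1,[-1.2,0,0.5],0],[-1,[-2.4,0,0.5],0],[-1,[-3,0,0.5],0],[-1,[-3.7,0,0.5],0],[-1,[-3.7,0,0.5],0],[-1,[-3.7,0,0.5],0]]' 60
python3 -m creep '[[-1,[0,0,-0.3],0],[-1,[0,0,-0.6],0],[-1,[0,0,-0.9],0],[-1,[0,0,-1.2],0],[-1,[0,0,-1.5],0],[-1,[0,0,-1.5],0],[-1,[0,0,-1.5],0]]' 60
python3 - <<'E'
from h import *
st()
c,im=shot("scene"); cv2.imwrite("pics/s4.png",cv2.resize(im[130:220,190:350],None,fx=4.5,fy=4.5,interpolation=cv2.INTER_CUBIC))
E
```

```text
clock: 6.3
eef_pos: [270.0, -332.9, 49.7]
eef_rot: [3.141, -0.0, 3.02]
wrist_force: [0.6, -0.6, -0.4]
finger_gap: 15.8
finger_force: 60.0
clock: 7.0
eef_pos: [270.0, -333.0, 65.0]
eef_rot: [-3.141, 0.0, 3.019]
wrist_force: [0.5, 0.8, -0.9]
finger_gap: 15.5
finger_force: 60.0
{'clock': np.float64(7.0), 'joints': array([-0.975,  0.245,  2.   ,  0.   ,  0.897, -2.424]), 'eef_pos': array([ 270.004, -333.045,   64.955]), 'eef_rot': array([-3.141,  0.   ,  3.019]), 'wrist_force': array([ 0.531,  0.791, -0.888]), 'finger_gap': np.float64(15.492), 'finger_force': np.float64(59.999)}
```

View pics/s4.png

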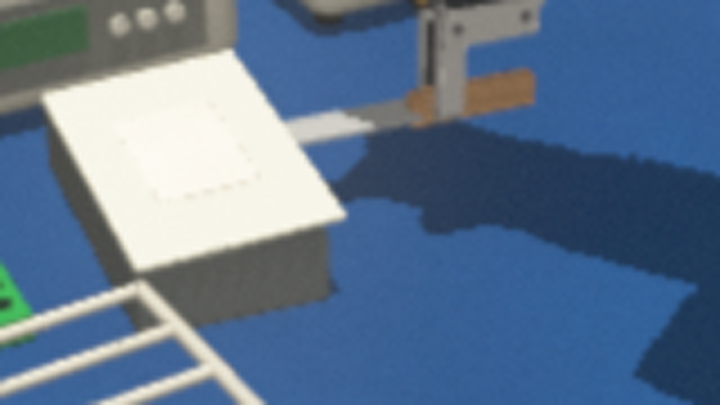

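The lid's front corner has risen from row 228 to 215, so the blade is under the lip and lifting. I'll follow the arc now.

```bash
python3 -m creep '[[-1,[-0.9,0,-0.2],0],[-1,[-1.8,0,-0.4],0],[-1,[-2,0,-1.5],0],[-1,[-2.3,0,-2.6],0],[-1,[-2.7,0,-3.7],0],[-1,[-3.2,0,-4.7],0],[-1,[-3.8,0,-5.7],0],[-1,[-4.5,0,-6.6],0],[-1,[-5.3,0,-7.4],0],[-1,[-6.2,0,-8.2],0],[-1,[-7.1,0,-8.8],0],[-1,[-8.1,0,-9.4],0]]' 60
python3 -m creep '[[-1,[-1,0,-0.5],0],[-1,[-2.1,0,-0.9],0],[-1,[-3.1,0,-0.9],0],[-1,[-4.1,0,-0.9],0],[-1,[-5.1,0,-0.9],0],[-1,[-6.1,0,-0.9],0],[-1,[-7.1,0,-0.9],0],[-1,[-8.1,0,-0.9],0],[-1,[-8.7,0,-0.9],0],[-1,[-8.7,0,-0.9],0],[-1,[-8.7,0,-0.9],0]]' 60
python3 - <<'E'
from h import *
st()
c,im=shot("scene"); cv2.imwrite("pics/s5.png",cv2.resize(im[60:300,100:400],None,fx=2.5,fy=2.5,interpolation=cv2.INTER_CUBIC))
a=np.radians(-7);ux=np.array([np.cos(a),np.sin(a),0]);uy=np.array([-ux[1],ux[0],0]);H=np.array([524.4,-363,52])
for th in(1.6,1.75,1.9): print(th,((w2px(c,[H+k*117*uy+142*(-np.cos(th)*ux+np.sin(th)*np.array([0,0,1])) for k in(1,-1)])-[100,60])*2.5).round().tolist())
E
```

```text
clock: 8.25
eef_pos: [351.2, -343.0, 159.3]
eef_rot: [-3.142, 0.0, 3.019]
wrist_force: [-1.4, -0.7, -0.2]
finger_gap: 15.6
finger_force: 60.0
clock: 9.35
eef_pos: [436.8, -353.5, 167.8]
eef_rot: [3.142, 0.0, 3.019]
wrist_force: [-0.4, 0.2, -1.5]
finger_gap: 15.3
finger_force: 60.0
{'clock': np.float64(9.35), 'joints': array([-0.746,  0.372,  1.549,  0.   ,  1.221, -2.194]), 'eef_pos': array([ 436.759, -353.46 ,  167.828]), 'eef_rot': array([3.142, 0.   , 3.019]), 'wrist_force': array([-0.379,  0.24 , -1.534]), 'finger_gap': np.float64(15.281), 'finger_force': np.float64(60.0)}
1.6 [[288.0, 217.0], [233.0, 127.0]]
1.75 [[269.0, 222.0], [216.0, 132.0]]
1.9 [[251.0, 230.0], [199.0, 139.0]]
```

View pics/s5.png

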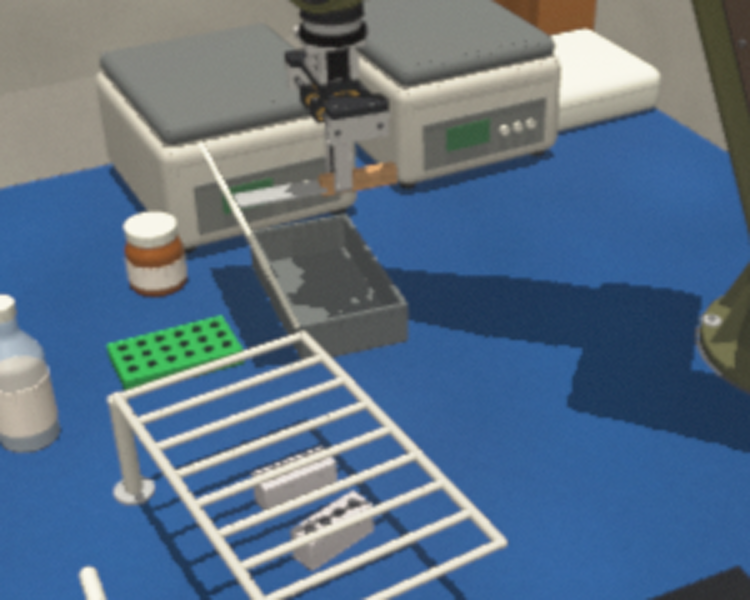

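The lid stands wide open at about 1.87 rad, with its edge from (203,147) to (250,232). I'll back off and return the spatula to the mat.

```bash
python3 -m creep '[[-1,[3,0,0],0],[-1,[5,0,0],0],[-1,[5,6,0],0],[-1,[5,31,0],0],[-1,[5,31,0],0],[-1,[5,31,0],0],[-1,[5,31,0],0],[-1,[5,31,0],0],[-1,[5,31,0],0],[-1,[5,31,0],0],[-1,[5,31,0],0],[-1,[5,31,0],0]]' 60
python3 - <<'E'
from h import *
st(); go([436,284.9,100],176); go([436,284.9,22],176)
E
```

```text
clock: 10.6
eef_pos: [424.8, -41.0, 167.8]
eef_rot: [-3.141, 0.0, 3.017]
wrist_force: [0.6, 0.8, -0.7]
finger_gap: 15.5
finger_force: 60.0
{'clock': np.float64(10.6), 'joints': array([-0.182,  0.078,  1.912, -0.   ,  1.151, -1.629]), 'eef_pos': array([424.814, -41.008, 167.844]), 'eef_rot': array([-3.141,  0.   ,  3.017]), 'wrist_force': array([ 0.645,  0.805, -0.671]), 'finger_gap': np.float64(15.518), 'finger_force': np.float64(59.999)}
shift [ 2.92 32.48  6.78] turn -0.62
shift [ 2.92 32.48 14.58] turn -0.62
```

```bash
python3 -m creep '[[-1,[2.9,32.5,0],-0.6],[-1,[2.9,32.5,0],-0.6],[-1,[2.9,32.5,0],-0.6],[-1,[2.9,32.5,0],-0.6],[-1,[2.9,32.5,0],-0.6],[-1,[2.9,32.5,0],-0.6],[-1,[2.9,32.5,0],-0.6],[-1,[2.9,32.5,0],-0.6],[-1,[2.9,32.5,0],-0.6],[-1,[2.9,32.5,0],-0.6],[-1,[2.9,32.5,4],-0.6],[-1,[2.9,32.5,6.8],-0.6]]' 60
python3 - <<'E'
from h import *
st(); go([436,284.9,22],176)
E
```

```text
clock: 11.8
eef_pos: [436.0, 284.9, 98.8]
eef_rot: [3.141, 0.0, 3.07]
wrist_force: [0.7, 0.0, -1.9]
finger_gap: 15.6
finger_force: 60.0
{'clock': np.float64(11.8), 'joints': array([ 0.509,  0.371,  1.729, -0.   ,  1.041, -0.99 ]), 'eef_pos': array([436.005, 284.924,  98.771]), 'eef_rot': array([3.141, 0.   , 3.07 ]), 'wrist_force': array([ 0.654,  0.049, -1.939]), 'finger_gap': np.float64(15.61), 'finger_force': np.float64(59.999)}
shift [ 0.   -0.    7.68] turn -0.02
```

```bash
python3 -m creep '[[-1,[0,0,3],0],[-1,[0,0,5.5],0],[-1,[0,0,7],0],[-1,[0,0,7.7],0],[-1,[0,0,7.7],0],[-1,[0,0,7.7],0],[0,[0,0,7.7],0],[0,[0,0,7.7],0],[0,[0,0,7.7],0],[0,[0,0,4],0],[0,[0,0,0],0],[0,[0,0,-3],0]]' 60
python3 - <<'E'
from h import *
st(); go([419,382.3,120],177.3)
c,im=shot("top"); h,s,v=cv2.split(cv2.cvtColor(im,cv2.COLOR_BGR2HSV)); cv2.imwrite("pics/t2.png",im)
m=np.zeros_like(v,bool); m[150:275,85:165]=((h>5)&(h<22)&(s>80)&(v>90))[150:275,85:165]
for b in blobs(m): print(rect(c,b,27),b.sum())
E
```

```text
clock: 13.0
eef_pos: [436.0, 286.6, 132.3]
eef_rot: [3.141, 0.001, 3.072]
wrist_force: [-0.5, 0.3, -0.8]
finger_gap: 47.2
finger_force: 0.0
{'clock': np.float64(13.0), 'joints': array([ 0.511,  0.327,  1.7  , -0.   ,  1.113, -0.99 ]), 'eef_pos': array([435.973, 286.608, 132.282]), 'eef_rot': array([3.141e+00, 1.000e-03, 3.072e+00]), 'wrist_force': array([-0.543,  0.259, -0.837]), 'finger_gap': np.float64(47.221), 'finger_force': np.float64(0.0)}
shift [2.36 9.43 1.23] turn -0.26
```

```bash
python3 -m creep '[[0,[1.2,5,0],-0.3],[0,[2.4,9.4,0],-0.3],[0,[2.4,9.4,1],-0.3],[0,[2.4,9.4,5],-0.3],[0,[2.4,9.4,9],-0.3],[0,[2.4,9.4,11.1],-0.3],[0,[2.4,9.4,11.1],-0.3],[-1,[2.4,9.4,11.1],-0.3],[-1,[2.4,9.4,11.1],-0.3],[-1,[2.4,9.4,11.1],-0.3],[-1,[2.4,9.4,11.1],-0.3],[-1,[2.4,9.4,11.1],-0.3]]' 60
python3 -m creep '[[-1,[0,0,0],0],[-1,[0,0,-2],0],[-1,[0,0,-6],0],[-1,[0,0,-10],0],[-1,[0,0,-13],0],[-1,[0,0,-13],0],[-1,[0,0,-13],0]]' 60
python3 - <<'E'
from h import *
st()
c,im=shot("scene"); cv2.imwrite("pics/s6.png",im)
c,im=shot("wrist","w3")
E
```

```text
clock: 14.25
eef_pos: [418.4, 381.8, 18.9]
eef_rot: [3.142, 0.0, 3.098]
wrist_force: [0.4, -0.0, 0.1]
finger_gap: 15.6
finger_force: 60.0
clock: 14.95
eef_pos: [418.2, 381.7, 148.5]
eef_rot: [-3.142, -0.0, 3.098]
wrist_force: [-0.6, 0.2, -2.1]
finger_gap: 15.6
finger_force: 60.0
{'clock': np.float64(14.95), 'joints': array([ 0.675,  0.402,  1.555, -0.   ,  1.185, -0.852]), 'eef_pos': array([418.188, 381.739, 148.517]), 'eef_rot': array([-3.142, -0.   ,  3.098]), 'wrist_force': array([-0.592,  0.165, -2.087]), 'finger_gap': np.float64(15.622), 'finger_force': np.float64(59.991)}
```

View pics/s6.png

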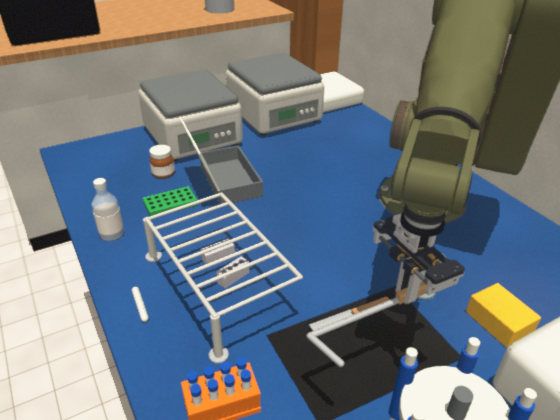

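The rod is held, its hook level, at about (315,335)–(340,362) in the picture, and the case is open. I'll carry it high to the front of the guard.

```bash
python3 - <<'E'
from h import *
go([335,-10,200],180)
E
python3 -m creep '[[-1,[0,0,-5],0],[-1,[5,-5,-5],0],[-1,[8.3,-20,-5],0],[-1,[8.3,-38,-5],-0.5],[-1,[8.3,-38,-5],-0.5],[-1,[8.3,-38,-5],-0.5],[-1,[8.3,-38,-5],-0.5],[-1,[8.3,-38,-5],-0.5],[-1,[8.3,-38,-5],-0.5],[-1,[8.3,-38,-5],-0.5],[-1,[8.3,-38,-5],-0.5],[-1,[8.3,-38,-5],-0.5]]' 60
python3 -m creep '[[-1,[0,0,0],0],[-1,[0,0,0],0]]'
python3 - <<'E'
from h import *
go([335,-10,61],180); go([484,-10,61],180)
c,im=shot("top","t3"); cv2.imwrite("pics/t3z.png",cv2.resize(im[85:330,150:320],None,fx=2.4,fy=2.4,interpolation=cv2.INTER_CUBIC))
E
```

```text
shift [  6.57 -39.47  -5.2 ] turn -0.5
clock: 16.25
eef_pos: [318.8, 6.7, 198.3]
eef_rot: [3.141, -0.001, -3.141]
wrist_force: [-0.9, -0.1, -2.0]
finger_gap: 15.5
finger_force: 60.0
clock: 16.45
eef_pos: [318.9, 6.9, 198.6]
eef_rot: [3.141, -0.001, -3.139]
wrist_force: [-0.1, -0.1, -1.5]
finger_gap: 15.6
finger_force: 60.0
shift [-1.62 -1.69 13.76] turn 0.03
shift [-16.52  -1.73  13.75] turn 0.03
```

View pics/t3z.png

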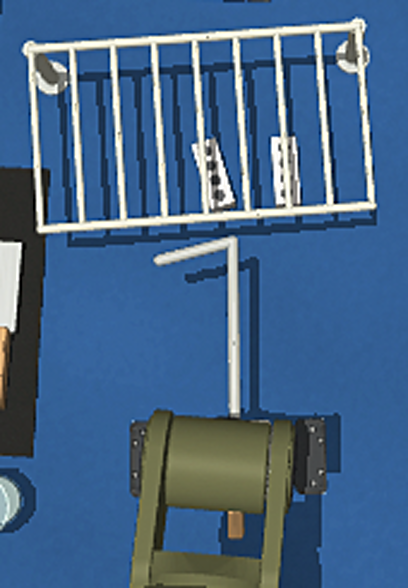

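The rod points straight ahead, with its bend at (235,240) in the crop, just in front of the guard's front bar. I'll lower it and go in over the blocks.

```bash
python3 -m creep '[[-1,[-1,-1.7,5],0],[-1,[-1,-1.7,9],0],[-1,[-1,-1.7,12],0],[-1,[-1,-1.7,13.7],0],[-1,[-1,-1.7,13.7],0],[-1,[-1,-1.7,13.7],0],[-1,[-4,-1.7,13.7],0],[-1,[-8,-1.7,13.7],0],[-1,[-12,-1.7,13.7],0],[-1,[-15,-1.7,13.7],0],[-1,[-16.5,-1.7,13.7],0],[-1,[-16.5,-1.7,13.7],0]]' 60
python3 - <<'E'
from h import *
st()
c,im=shot("top","t4"); cv2.imwrite("pics/t4z.png",cv2.resize(im[90:250,150:320],None,fx=3.5,fy=3.5,interpolation=cv2.INTER_CUBIC))
E
```

```text
clock: 17.7
eef_pos: [485.7, -11.0, 63.1]
eef_rot: [-3.141, 0.002, -3.141]
wrist_force: [-0.4, 0.8, -2.2]
finger_gap: 15.5
finger_force: 60.0
{'clock': np.float64(17.7), 'joints': array([-0.098,  0.357,  1.85 ,  0.   ,  0.932, -1.669]), 'eef_pos': array([485.714, -10.96 ,  63.134]), 'eef_rot': array([-3.141e+00,  2.000e-03, -3.141e+00]), 'wrist_force': array([-0.44 ,  0.793, -2.186]), 'finger_gap': np.float64(15.528), 'finger_force': np.float64(59.991)}
```

View pics/t4z.png

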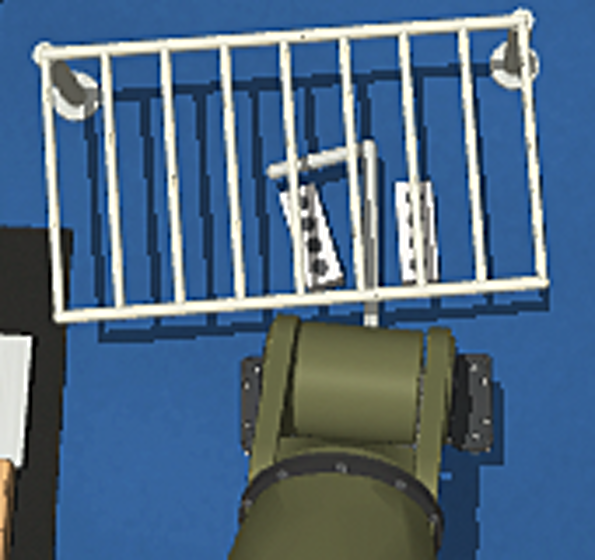

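The shaft lies between the two blocks, and the hook at (270–370,150–170) is just beyond block A. I'll lower it and pull.

```bash
python3 -m creep '[[-1,[-0.5,0,0],0],[-1,[-0.5,0,1.5],0],[-1,[-0.5,0,3],0],[-1,[-0.5,0,4.2],0],[-1,[-0.5,0,4.2],0],[-1,[-0.5,0,4.2],0]]' 60
python3 -m creep '[[-1,[0.8,0,0],0],[-1,[1.6,0,0],0],[-1,[2.4,0,0],0],[-1,[3.2,0,0],0],[-1,[4,0,0],0],[-1,[4.8,0,0],0],[-1,[5.6,0,0],0],[-1,[6.4,0,0],0],[-1,[7.2,0,0],0],[-1,[8,0,0],0],[-1,[8,0,0],0]]' 60
python3 - <<'E'
from h import *
st()
c,im=shot("top","t5"); cv2.imwrite("pics/t5z.png",cv2.resize(im[90:250,150:320],None,fx=3.5,fy=3.5,interpolation=cv2.INTER_CUBIC))
E
```

```text
clock: 18.35
eef_pos: [488.9, -11.2, 20.3]
eef_rot: [-3.142, 0.0, 3.142]
wrist_force: [0.7, 0.4, -1.1]
finger_gap: 15.5
finger_force: 60.0
clock: 19.45
eef_pos: [407.6, -11.1, 19.7]
eef_rot: [3.141, -0.001, -3.142]
wrist_force: [-0.4, -0.4, -1.7]
finger_gap: 15.6
finger_force: 60.0
{'clock': np.float64(19.45), 'joints': array([-0.117,  0.299,  2.075, -0.   ,  0.77 , -1.688]), 'eef_pos': array([407.552, -11.086,  19.666]), 'eef_rot': array([ 3.141e+00, -1.000e-03, -3.142e+00]), 'wrist_force': array([-0.439, -0.428, -1.716]), 'finger_gap': np.float64(15.555), 'finger_force': np.float64(59.991)}
```

View pics/t5z.png

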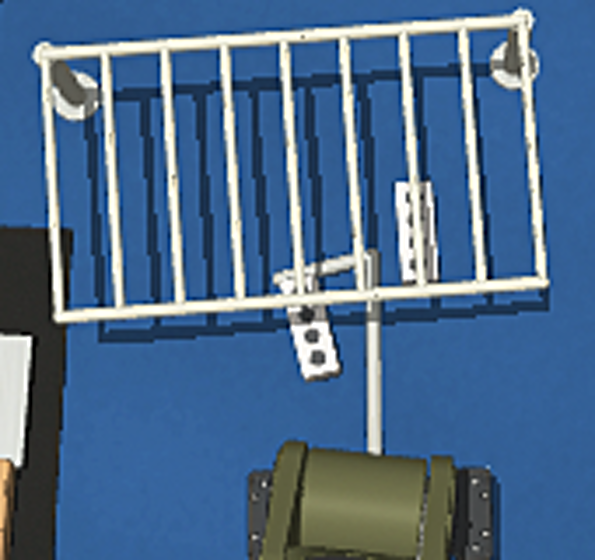

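Block A is caught at the hook, (290–335,270–375) in the crop, half out. I'll keep pulling, then free the hook forward, rise and shift right for B.

```bash
python3 -m creep '[[-1,[0.8,0,0],0],[-1,[1.6,0,0],0],[-1,[2.4,0,0],0],[-1,[3.2,0,0],0],[-1,[4,0,0],0],[-1,[4.8,0,0],0],[-1,[5.6,0,0],0],[-1,[6.4,0,0],0],[-1,[7.1,0,0],0],[-1,[7.1,0,0],0],[-1,[7.1,0,0],0]]' 60
python3 -m creep '[[-1,[-0.6,0,0],0],[-1,[-1.2,0,0],0],[-1,[-1.2,0,0],0],[-1,[-1.2,0,-2],0],[-1,[-1.2,0,-4.3],0],[-1,[-1.2,0,-4.3],0],[-1,[-1.2,-3,-4.3],0],[-1,[-1.2,-7,-4.3],0],[-1,[-1.2,-7.2,-4.3],0],[-1,[-1.2,-7.2,-4.3],0]]' 60
python3 - <<'E'
from h import *
st(); go([490,-83,62],180)
c,im=shot("top","t6"); cv2.imwrite("pics/t6z.png",cv2.resize(im[90:250,150:320],None,fx=3.5,fy=3.5,interpolation=cv2.INTER_CUBIC))
E
```

```text
clock: 20.6
eef_pos: [337.8, -11.2, 19.9]
eef_rot: [-3.142, -0.0, 3.142]
wrist_force: [0.8, -0.0, -1.9]
finger_gap: 15.1
finger_force: 60.0
clock: 21.6
eef_pos: [349.4, -83.5, 62.1]
eef_rot: [3.141, -0.001, 3.139]
wrist_force: [-0.1, 0.2, -1.2]
finger_gap: 15.9
finger_force: 60.0
{'clock': np.float64(21.6), 'joints': array([-0.337,  0.11 ,  2.176,  0.   ,  0.857, -1.905]), 'eef_pos': array([349.449, -83.499,  62.084]), 'eef_rot': array([ 3.141e+00, -1.000e-03,  3.139e+00]), 'wrist_force': array([-0.055,  0.2  , -1.184]), 'finger_gap': np.float64(15.94), 'finger_force': np.float64(59.991)}
shift [-1.405e+01  8.000e-02 -1.000e-02] turn -0.03
```

View pics/t6z.png

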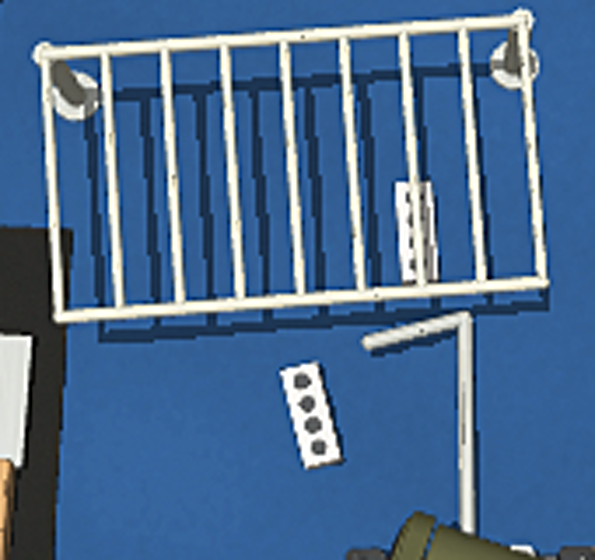

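Block A is fully out at (310,415) in the crop and B is unmoved. Same again for B.

```bash
python3 -m creep '[[-1,[-4,0,0],0],[-1,[-8,0,0],0],[-1,[-12,0,0],0],[-1,[-14.1,0,0],0],[-1,[-14.1,0,0],0],[-1,[-14.1,0,0],0],[-1,[-14.1,0,1.5],0],[-1,[-14.1,0,3],0],[-1,[-14.1,0,4.2],0],[-1,[-14.1,0,4.2],0],[-1,[-14.1,0,4.2],0]]' 60
python3 -m creep '[[-1,[0.8,0,0],0],[-1,[1.6,0,0],0],[-1,[2.4,0,0],0],[-1,[3.2,0,0],0],[-1,[4,0,0],0],[-1,[4.8,0,0],0],[-1,[5.6,0,0],0],[-1,[6.4,0,0],0],[-1,[7.2,0,0],0],[-1,[8,0,0],0],[-1,[8.8,0,0],0],[-1,[8.8,0,0],0]]' 60
python3 -m creep '[[-1,[0.8,0,0],0],[-1,[1.6,0,0],0],[-1,[2.4,0,0],0],[-1,[3.2,0,0],0],[-1,[4,0,0],0],[-1,[4.8,0,0],0],[-1,[5.6,0,0],0],[-1,[5.6,0,0],0],[-1,[5.6,0,0],0]]' 60
python3 - <<'E'
from h import *
st()
c,im=shot("top","t7"); cv2.imwrite("pics/t7z.png",cv2.resize(im[90:250,150:320],None,fx=3.5,fy=3.5,interpolation=cv2.INTER_CUBIC))
E
```

```text
clock: 22.75
eef_pos: [490.6, -83.0, 21.1]
eef_rot: [3.142, -0.0, -3.141]
wrist_force: [0.6, 0.8, -1.3]
finger_gap: 15.8
finger_force: 60.0
clock: 23.95
eef_pos: [401.6, -83.1, 20.7]
eef_rot: [3.141, -0.001, 3.141]
wrist_force: [0.2, -0.1, -1.3]
finger_gap: 15.3
finger_force: 60.0
clock: 24.85
eef_pos: [346.8, -83.2, 20.9]
eef_rot: [-3.141, 0.0, 3.141]
wrist_force: [-0.5, 0.3, -1.8]
finger_gap: 15.4
finger_force: 60.0
{'clock': np.float64(24.85), 'joints': array([-0.338,  0.201,  2.205, -0.   ,  0.735, -1.909]), 'eef_pos': array([346.819, -83.214,  20.936]), 'eef_rot': array([-3.141,  0.   ,  3.141]), 'wrist_force': array([-0.466,  0.289, -1.824]), 'finger_gap': np.float64(15.429), 'finger_force': np.float64(59.991)}
```

View pics/t7z.png

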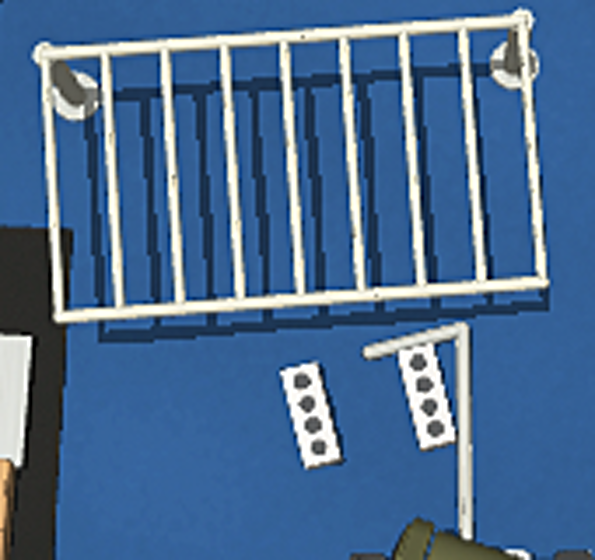

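Both blocks are now out, A at (310,415) and B at (428,395) in the crop, and the guard is empty. I'll return the rod. My picture views are used up, so from here I check by numbers only.

```bash
python3 -m creep '[[-1,[-0.6,0,0],0],[-1,[-1,0,0],0],[-1,[-1,0,0],0],[-1,[-1,0,-2.5],0],[-1,[-1,0,-4.5],0],[-1,[-1,0,-4.5],0],[-1,[0.5,0,-4.5],0],[-1,[1.6,0,-4.5],0],[-1,[1.6,0,-4.5],0],[-1,[1.6,0,-9],0],[-1,[1.6,0,-14],0],[-1,[1.6,0,-18],0]]' 60
python3 -m creep '[[-1,[0,5,0],0],[-1,[0,10,0],0],[-1,[-8,46,0],0],[-1,[-8,46,0],0],[-1,[-8,46,0],0],[-1,[-8,46,0],0],[-1,[-8,46,0],0],[-1,[-8,46,0],0],[-1,[-8,46,0],0],[-1,[-8,46,0],0],[-1,[-8,46,0],0],[-1,[-8,46,0],0]]' 60
python3 - <<'E'
from h import *
st(); go([418.3,381.8,100],177.5)
E
```

```text
clock: 26.1
eef_pos: [331.1, -83.2, 203.1]
eef_rot: [-3.141, 0.001, 3.141]
wrist_force: [0.8, -1.5, -1.9]
finger_gap: 15.6
finger_force: 60.0
clock: 27.3
eef_pos: [410.7, 376.8, 199.9]
eef_rot: [-3.141, -0.001, -3.141]
wrist_force: [-0.2, -0.4, -1.1]
finger_gap: 15.7
finger_force: 60.0
{'clock': np.float64(27.3), 'joints': array([ 0.677,  0.333,  1.524, -0.   ,  1.286, -0.894]), 'eef_pos': array([410.718, 376.785, 199.875]), 'eef_rot': array([-3.141e+00, -1.000e-03, -3.141e+00]), 'wrist_force': array([-0.198, -0.37 , -1.12 ]), 'finger_gap': np.float64(15.693), 'finger_force': np.float64(59.991)}
shift [-0.77  0.51  9.99] turn 0.5
```

```bash
python3 -m creep '[[-1,[-0.8,0.5,5],0.5],[-1,[-0.8,0.5,10],0.5],[-1,[-0.8,0.5,14],0.5],[-1,[-0.8,0.5,16.5],0.5],[-1,[-0.8,0.5,17.9],0.5],[-1,[-0.8,0.5,17.9],0.5],[-1,[-0.8,0.5,17.9],0.5],[0,[-0.8,0.5,17.9],0.5],[0,[-0.8,0.5,17.9],0.5],[0,[-0.8,0.5,17.9],0.5],[0,[-0.8,0.5,17.9],0.5],[0,[-0.8,0.5,17.9],0.5]]' 60
python3 -m creep '[[0,[0,0,-5],0],[0,[0,0,-10],0],[0,[0,0,-15],0],[0,[0,-5,-18],0],[0,[0,-27,-18],0],[0,[0,-27,-18],0],[0,[0,-27,-18],0],[0,[0,-27,-18],0],[0,[0,-27,-18],0]]' 60
cat > meas.py <<'E'
from h import *
def blk(c,im,lo=(395,620),ly=(-150,120)):
    h,s,v=cv2.split(cv2.cvtColor(im,cv2.COLOR_BGR2HSV)); V,U=np.nonzero(np.ones_like(v))
    P=px2w(c,np.c_[U,V],36).reshape(420,560,3)
    m=(s<70)&(v>110)&(P[...,0]>lo[0])&(P[...,0]<lo[1])&(P[...,1]>ly[0])&(P[...,1]<ly[1])
    for b in blobs(cv2.morphologyEx(m.astype(np.uint8),cv2.MORPH_CLOSE,np.ones((5,5)))>0,100): print('block',rect(c,b,36),b.sum())
def wood(c,im):
    h,s,v=cv2.split(cv2.cvtColor(im,cv2.COLOR_BGR2HSV)); m=np.zeros_like(v,bool); m[150:275,85:165]=((h>5)&(h<22)&(s>80)&(v>90))[150:275,85:165]
    for b in blobs(m): print('wood',rect(c,b,27),b.sum())
    m=np.zeros_like(v,bool); m[155:260,85:165]=((s<70)&(v>90))[155:260,85:165]
    for b in blobs(m): print('steel',rect(c,b,12),b.sum())
E
python3 - <<'E'
from meas import *
st(); c,im=shot("top","t8"); wood(c,im); blk(c,im)
E
```

```text
clock: 28.5
eef_pos: [418.9, 381.9, 22.0]
eef_rot: [3.141, 0.0, 3.098]
wrist_force: [0.1, -0.2, -0.3]
finger_gap: 46.5
finger_force: 0.0
clock: 29.4
eef_pos: [406.5, 109.5, 202.1]
eef_rot: [-3.141, 0.001, 3.096]
wrist_force: [0.0, 0.5, 0.6]
finger_gap: 47.0
finger_force: 0.0
{'clock': np.float64(29.4), 'joints': array([ 0.176,  0.025,  1.883, -0.   ,  1.233, -1.349]), 'eef_pos': array([406.548, 109.486, 202.15 ]), 'eef_rot': array([-3.141e+00,  1.000e-03,  3.096e+00]), 'wrist_force': array([0.048, 0.48 , 0.566]), 'finger_gap': np.float64(47.001), 'finger_force': np.float64(0.0)}
wood (array([411.5, 287. ]), array([93.8, 17.3]), -1.6) 189
wood (array([385.2, 382.8]), array([104.1,  15.4]), -3.0) 212
steel (array([536.4, 408.2]), array([197.8,  84.5]), 0.8) 386
steel (array([507.8, 281.9]), array([104.7,  30.6]), -4.0) 388
block (array([597.3, -14.6]), array([266.7,  45.1]), -89.9) 547
block (array([503.3, -53.1]), array([80. , 28.8]), 13.2) 307
block (array([489.8,  38.2]), array([80. , 29.9]), 13.1) 315
```

Both tools are back in their original poses on the mat. I read A at (489.8,38.2) and B at (503.3,−53.1), both yawed 13°. Next I'll grasp A.

```bash
python3 - <<'E'
from h import *
go([488,37.8,150],193.1); go([488,37.8,22],193.1)
E
```

```text
shift [-8.44 -6.61  5.23] turn -3.15
shift [-8.44 -6.61 18.03] turn -3.15
```

```bash
python3 -m creep '[[0,[-4,-3,5],-1.5],[0,[-8.4,-6.6,5],-3.15],[0,[-8.4,-6.6,5],-3.15],[0,[-8.4,-6.6,8],-3.15],[0,[-8.4,-6.6,12],-3.15],[0,[-8.4,-6.6,16],-3.15],[0,[-8.4,-6.6,18],-3.15],[0,[-8.4,-6.6,18],-3.15],[-1,[-8.4,-6.6,18],-3.15],[-1,[-8.4,-6.6,18],-3.15],[-1,[-8.4,-6.6,18],-3.15],[-1,[-8.4,-6.6,18],-3.15]]' 50
python3 -m creep '[[-1,[0,0,0],0],[-1,[0,0,-4],0],[-1,[0,0,-9],0],[-1,[0,0,-14],0],[-1,[0,0,-15],0],[-1,[0,0,-15],0]]' 50
python3 - <<'E'
from h import *
st()
a=np.radians(-7);ux=np.array([np.cos(a),np.sin(a)]);uy=np.array([-ux[1],ux[0]]);C=np.array([460,-355.2])
for k in(50,-50): p=C-5*ux+k*uy; print(p.round(1)); go([*p,180],173); go([*p,30],173)
E
```

```text
clock: 30.65
eef_pos: [488.9, 42.5, 23.2]
eef_rot: [-3.141, 0.002, -2.91]
wrist_force: [-1.2, -0.8, 8.0]
finger_gap: 29.5
finger_force: 50.0
clock: 31.25
eef_pos: [488.6, 42.6, 173.4]
eef_rot: [-3.141, 0.004, -2.91]
wrist_force: [-0.4, 0.4, -2.1]
finger_gap: 29.7
finger_force: 50.0
{'clock': np.float64(31.25), 'joints': array([ 0.012,  0.211,  1.745,  0.   ,  1.182, -1.79 ]), 'eef_pos': array([488.639,  42.562, 173.447]), 'eef_rot': array([-3.141,  0.004, -2.91 ]), 'wrist_force': array([-0.406,  0.381, -2.073]), 'finger_gap': np.float64(29.698), 'finger_force': np.float64(49.993)}
[ 461.1 -305. ]
shift [ 10.64 -33.2   -0.67] turn 4.05
shift [ 10.69 -33.19  14.33] turn 4.05
[ 448.9 -404.2]
shift [ 14.1  -42.58  -0.67] turn 4.05
shift [ 14.15 -42.57  14.33] turn 4.05
```

```bash
python3 -m creep '[[-1,[10.7,-33.2,0],4],[-1,[10.7,-33.2,0],4],[-1,[10.7,-33.2,0],4],[-1,[10.7,-33.2,0],4],[-1,[10.7,-33.2,0],4],[-1,[10.7,-33.2,0],4],[-1,[10.7,-33.2,0],4],[-1,[10.7,-33.2,0],4],[-1,[10.7,-33.2,0],4],[-1,[10.7,-33.2,0],4],[-1,[10.7,-33.2,0],4],[-1,[10.7,-33.2,0],4]]' 50
python3 - <<'E'
from h import *
st(); go([461.1,-305,29.5],173)
E
```

```text
clock: 32.45
eef_pos: [460.3, -304.3, 171.8]
eef_rot: [3.141, -0.0, 3.025]
wrist_force: [0.1, 0.7, -1.7]
finger_gap: 30.0
finger_force: 50.0
{'clock': np.float64(32.45), 'joints': array([-0.65 ,  0.347,  1.574,  0.   ,  1.221, -2.105]), 'eef_pos': array([ 460.308, -304.266,  171.755]), 'eef_rot': array([ 3.141, -0.   ,  3.025]), 'wrist_force': array([ 0.093,  0.74 , -1.733]), 'finger_gap': np.float64(30.046), 'finger_force': np.float64(49.993)}
shift [-0.09 -0.07 14.23] turn 0.07
```

```bash
python3 -m creep '[[-1,[0,0,5],0],[-1,[0,0,9],0],[-1,[0,0,12],0],[-1,[0,0,13.5],0],[-1,[0,0,14.2],0],[-1,[0,0,14.2],0],[-1,[0,0,14.2],0],[0,[0,0,14.2],0],[0,[0,0,14.2],0],[0,[0,0,14.2],0],[0,[0,0,10],0],[0,[0,0,5],0]]' 50
python3 -m creep '[[0,[0,0,-5],0],[0,[0,0,-8],0],[0,[0,22,-8],0],[0,[0,22,-8],0],[0,[0,22,-8],0],[0,[0,22,-8],0],[0,[0,22,-8],0],[0,[0,22,-8],0],[0,[0,22,-8],0]]' 50
python3 - <<'E'
from meas import *
st(); c,im=shot("top","t9"); blk(c,im); blk(c,im,(370,525),(-470,-240)); go([493.5,-55.4,150],193); go([493.5,-55.4,22],193)
E
```

```text
clock: 33.65
eef_pos: [459.2, -304.6, 121.7]
eef_rot: [3.14, -0.003, 3.024]
wrist_force: [0.3, 0.3, 1.1]
finger_gap: 46.9
finger_force: 0.0
clock: 34.55
eef_pos: [486.0, -87.0, 202.1]
eef_rot: [-3.141, 0.0, 3.024]
wrist_force: [0.0, -0.3, -0.3]
finger_gap: 47.0
finger_force: 0.0
{'clock': np.float64(34.55), 'joints': array([-0.251,  0.19 ,  1.7  , -0.   ,  1.252, -1.705]), 'eef_pos': array([485.954, -87.   , 202.136]), 'eef_rot': array([-3.141,  0.   ,  3.024]), 'wrist_force': array([ 0.035, -0.262, -0.267]), 'finger_gap': np.float64(47.037), 'finger_force': np.float64(0.0)}
block (array([ 604.3, -119.9]), array([55.6, 30.9]), 89.3) 109
block (array([596.5,  47.9]), array([141.2,  44.8]), 89.3) 305
block (array([ 455.6, -355.6]), array([228.4, 140.8]), 88.7) 3639
shift [-0.38  3.28  5.2 ] turn -3.96
shift [-0.37  3.29 18.  ] turn -3.96
```

```bash
python3 - <<'E'
from meas import *
for n in("wrist","scene"):
    c,im=shot(n,n+"9"); print(n,w2px(c,[[503.3,-53.1,36]]).round()); blk(c,im,(400,580),(-150,100))
E
```

```text
wrist [[313. 207.]]
block (array([522.9, -50. ]), array([126. ,  32.9]), 15.2) 2157
scene [[263. 229.]]
block (array([522.9, -24.9]), array([249.9, 114.1]), 89.8) 1156
```

```bash
python3 - <<'E'
from meas import *
c,im=shot("wrist"); blk(c,im,(400,548),(-110,10)); blk(c,im,(400,552),(-110,10))
E
```

```text
block (array([505.6, -54.8]), array([89.9, 30.2]), 12.7) 1764
block (array([508. , -54.3]), array([94.8, 30.2]), 12.7) 1805
```

B has not moved. I'll grasp it.

```bash
python3 -m creep '[[0,[-0.4,3.3,3],-2],[0,[-0.4,3.3,5],-4],[0,[-0.4,3.3,5],-4],[0,[-0.4,3.3,8],-4],[0,[-0.4,3.3,12],-4],[0,[-0.4,3.3,16],-4],[0,[-0.4,3.3,18],-4],[0,[-0.4,3.3,18],-4],[-1,[-0.4,3.3,18],-4],[-1,[-0.4,3.3,18],-4],[-1,[-0.4,3.3,18],-4],[-1,[-0.4,3.3,18],-4]]' 50
python3 -m creep '[[-1,[0,0,0],0],[-1,[0,0,-4],0],[-1,[0,0,-9],0],[-1,[0,0,-14],0],[-1,[0,0,-15],0],[-1,[0,0,-15],0],[-1,[0,0,-15],0]]' 50
python3 - <<'E'
from h import *
st()
a=np.radians(-7);ux=np.array([np.cos(a),np.sin(a)]);uy=np.array([-ux[1],ux[0]]);C=np.array([460,-355.2])
p=C-13*ux-50*uy; print(p.round(1)); go([*p,173],173)
E
```

```text
clock: 35.95
eef_pos: [494.6, -54.8, 23.3]
eef_rot: [-3.14, 0.002, -2.91]
wrist_force: [-0.8, -2.0, 7.6]
finger_gap: 29.8
finger_force: 50.0
clock: 36.65
eef_pos: [493.1, -54.3, 170.6]
eef_rot: [3.141, -0.001, -2.91]
wrist_force: [-0.4, -0.3, -2.0]
finger_gap: 29.6
finger_force: 50.0
{'clock': np.float64(36.65), 'joints': array([-0.183,  0.229,  1.729,  0.   ,  1.185, -1.985]), 'eef_pos': array([493.149, -54.272, 170.623]), 'eef_rot': array([ 3.141e+00, -1.000e-03, -2.910e+00]), 'wrist_force': array([-0.374, -0.262, -2.025]), 'finger_gap': np.float64(29.611), 'finger_force': np.float64(49.967)}
[ 441.  -403.2]
shift [ 13.07 -32.77  -0.24] turn 4.05
```

```bash
python3 -m creep '[[-1,[13.1,-32.8,0],4.05],[-1,[13.1,-32.8,0],4.05],[-1,[13.1,-32.8,0],4.05],[-1,[13.1,-32.8,0],4.05],[-1,[13.1,-32.8,0],4.05],[-1,[13.1,-32.8,0],4.05],[-1,[13.1,-32.8,0],4.05],[-1,[13.1,-32.8,0],4.05],[-1,[13.1,-32.8,0],4.05],[-1,[13.1,-32.8,0],4.05],[-1,[13.1,-32.8,0],4.05],[-1,[13.1,-32.8,0],4.05]]' 50
python3 - <<'E'
from h import *
st(); go([441,-403.2,29.5],173)
E
```

```text
clock: 37.85
eef_pos: [441.9, -402.7, 171.9]
eef_rot: [3.142, -0.0, 3.021]
wrist_force: [1.2, 0.2, -1.1]
finger_gap: 29.7
finger_force: 50.0
{'clock': np.float64(37.85), 'joints': array([-0.8  ,  0.446,  1.435,  0.   ,  1.261, -2.25 ]), 'eef_pos': array([ 441.865, -402.667,  171.88 ]), 'eef_rot': array([ 3.142, -0.   ,  3.021]), 'wrist_force': array([ 1.242,  0.205, -1.126]), 'finger_gap': np.float64(29.698), 'finger_force': np.float64(49.967)}
shift [ 0.08 -0.06 14.24] turn 0.02
```

```bash
python3 -m creep '[[-1,[0,0,5],0],[-1,[0,0,9],0],[-1,[0,0,12],0],[-1,[0,0,13.5],0],[-1,[0,0,14.2],0],[-1,[0,0,14.2],0],[-1,[0,0,14.2],0],[0,[0,0,14.2],0],[0,[0,0,14.2],0],[0,[0,0,14.2],0],[0,[0,0,10],0],[0,[0,0,5],0]]' 50
python3 -m creep '[[0,[0,0,-5],0],[0,[0,0,-10],0],[-1,[0,28,-13],0],[-1,[0,28,-13],0],[-1,[0,28,-13],0],[-1,[0,28,-13],0],[-1,[0,28,-13],0],[-1,[0,28,-13],0],[-1,[0,28,-13],0],[-1,[0,28,-13],0]]' 50
python3 - <<'E'
from meas import *
st(); c,im=shot("top","t10")
h,s,v=cv2.split(cv2.cvtColor(im,cv2.COLOR_BGR2HSV)); V,U=np.nonzero(np.ones_like(v)); P=px2w(c,np.c_[U,V],41).reshape(420,560,3)
a=np.radians(-7);ux=np.array([np.cos(a),np.sin(a)]);uy=np.array([-ux[1],ux[0]]);C=np.array([460,-355.2])
q=(P[...,:2]-C)@np.c_[ux,uy]; m=(abs(q[...,0])<62)&(abs(q[...,1])<112)
print(np.percentile(v[m],[5,25,50,75,95]))
for t in(110,140,170,200):
    for b in blobs(m&(v>t)&(s<70),80): r=rect(c,b,41); print(t,r,((r[0]-C)@np.c_[ux,uy]).round(1),b.sum())
blk(c,im)
E
```

```text
clock: 39.05
eef_pos: [440.7, -403.0, 121.6]
eef_rot: [3.139, -0.003, 3.019]
wrist_force: [0.9, -0.7, 0.3]
finger_gap: 47.1
finger_force: 0.0
clock: 40.05
eef_pos: [475.6, -125.6, 252.2]
eef_rot: [-3.141, 0.001, 3.021]
wrist_force: [0.6, -0.4, 0.3]
finger_gap: 0.4
finger_force: 0.0
{'clock': np.float64(40.05), 'joints': array([-0.333,  0.144,  1.634, -0.   ,  1.363, -1.782]), 'eef_pos': array([ 475.617, -125.608,  252.219]), 'eef_rot': array([-3.141e+00,  1.000e-03,  3.021e+00]), 'wrist_force': array([ 0.58 , -0.448,  0.303]), 'finger_gap': np.float64(0.405), 'finger_force': np.float64(0.0)}
[ 48.9 131.  149.  154.  255. ]
110 (array([ 457.4, -348.8]), array([211.6, 117.2]), 82.9) [-3.4  6. ] 2833
140 (array([ 457.1, -348.4]), array([210.9, 116.2]), 82.9) [-3.7  6.4] 2682
170 (array([ 466.8, -330.2]), array([78.4, 28.6]), -8.7) [ 3.7 25.6] 234
170 (array([ 452.2, -405.4]), array([78.9, 28.7]), -8.2) [ -1.6 -50.8] 226
200 (array([ 466.9, -330. ]), array([77.6, 28.1]), -8.8) [ 3.8 25.9] 215
200 (array([ 452.6, -405.4]), array([78.3, 28.4]), -7.9) [ -1.2 -50.7] 215
block (array([596.1,  16.1]), array([205. ,  44.8]), 89.3) 414
```

Both blocks lie flat in the case, at case-frame (−1,−51) and (4,26). I'll go behind the lid with shut fingers.

```bash
python3 - <<'E'
from h import *
go([598.8,-372.1,250],173)
E
```

```text
shift [-15.23 -22.9    0.21] turn 0.0
```

```bash
python3 -m creep '[[-1,[-15.2,-22.9,0],0],[-1,[-15.2,-22.9,0],0],[-1,[-15.2,-22.9,0],0],[-1,[-15.2,-22.9,0],0],[-1,[-15.2,-22.9,0],0],[-1,[-15.2,-22.9,0],0],[-1,[-15.2,-22.9,0],0],[-1,[-15.2,-22.9,0],0],[-1,[-15.2,-22.9,3],0],[-1,[-15.2,-22.9,7],0],[-1,[-15.2,-22.9,10],0],[-1,[-15.2,-22.9,10],0]]' 50
python3 - <<'E'
from h import *
st(); go([598.8,-372.1,150],173)
E
```

```text
clock: 41.3
eef_pos: [596.7, -370.2, 147.8]
eef_rot: [3.138, -0.006, 3.02]
wrist_force: [-0.1, -0.1, -0.8]
finger_gap: 0.4
finger_force: 0.0
{'clock': np.float64(41.3), 'joints': array([-0.607,  0.708,  1.087,  0.   ,  1.354, -2.056]), 'eef_pos': array([ 596.678, -370.165,  147.844]), 'eef_rot': array([ 3.138, -0.006,  3.02 ]), 'wrist_force': array([-0.08 , -0.062, -0.802]), 'finger_gap': np.float64(0.413), 'finger_force': np.float64(0.0)}
shift [-0.23 -0.17 -0.22] turn 0.0
```

```bash
python3 -m creep '[[-1,[1.5,0,0],0],[-1,[3,0,0],0],[-1,[4.3,0,-0.4],0],[-1,[5.6,0,-0.7],0],[-1,[6.9,0,-0.7],0],[-1,[8.1,0,-0.5],0],[-1,[9.4,0,-0.1],0],[-1,[10.6,0,0.4],0],[-1,[11.7,0,1.2],0],[-1,[12.7,0,2],0],[-1,[12.7,0,2],0]]' 50
python3 -m creep '[[-1,[0.8,0,1],0],[-1,[1.6,0,2.2],0],[-1,[1.9,0,3],0],[-1,[2.2,0,3.9],0],[-1,[2.3,0,4.7],0],[-1,[2.4,0,5.1],0],[-1,[2.4,0,5.1],0]]' 50
python3 - <<'E'
from meas import *
st(); c,im=shot("scene","s11")
h,s,v=cv2.split(cv2.cvtColor(im,cv2.COLOR_BGR2HSV)); m=np.zeros_like(v,bool); m[110:230,170:300]=((s<50)&(v>190))[110:230,170:300]
for b in blobs(m,100): 
    q=cv2.approxPolyDP(cv2.convexHull(cv2.findContours(b.astype(np.uint8),0,2)[0][0]),4,True)[:,0]; print(b.sum(),q.tolist())
a=np.radians(-7);ux=np.array([np.cos(a),np.sin(a),0]);uy=np.array([-ux[1],ux[0],0]);z=np.array([0,0,1]);H=np.array([524.4,-363,52])
for th in(0,.1,.2,.3): print(th,w2px(c,[H+k*117*uy+142*(-np.cos(th)*ux+np.sin(th)*z)+6*(np.sin(th)*ux+np.cos(th)*z) for k in(1,-1)]).round(1).tolist())
E
```

```text
clock: 42.4
eef_pos: [471.9, -356.1, 133.5]
eef_rot: [-3.141, 0.001, 3.019]
wrist_force: [-0.2, -0.4, 0.0]
finger_gap: 0.7
finger_force: 0.0
clock: 43.1
eef_pos: [448.5, -353.1, 80.3]
eef_rot: [3.141, -0.001, 3.019]
wrist_force: [0.0, 0.6, -0.6]
finger_gap: 0.1
finger_force: 0.0
{'clock': np.float64(43.1), 'joints': array([-0.731,  0.495,  1.595,  0.   ,  1.052, -2.18 ]), 'eef_pos': array([ 448.527, -353.054,   80.25 ]), 'eef_rot': array([ 3.141e+00, -1.000e-03,  3.019e+00]), 'wrist_force': array([ 0.   ,  0.634, -0.645]), 'finger_gap': np.float64(0.14), 'finger_force': np.float64(0.0)}
181 [[211, 110], [170, 123]]
928 [[200, 150], [228, 144], [265, 176], [220, 189]]
570 [[257, 229], [185, 229], [170, 223], [170, 210], [222, 193]]
0 [[266.7, 178.7], [240.8, 142.3]]
0.1 [[266.2, 174.7], [240.2, 138.5]]
0.2 [[265.3, 170.8], [239.3, 134.8]]
0.3 [[264.0, 167.0], [237.9, 131.2]]
```

The lid is nearly shut, at about 0.07 rad. I'll press it down gently.

```bash
python3 -m creep '[[-1,[0,0,0.3],0],[-1,[0,0,0.6],0],[-1,[0,0,0.8],0],[-1,[0,0,0.8],0],[-1,[0,0,0.8],0]]'
python3 -m creep '[[-1,[0,0,0.1],0],[-1,[0,0,0.1],0],[-1,[0,0,0.1],0]]'
python3 -m creep '[[-1,[0,0,0.1],0],[-1,[0,0,0.1],0],[-1,[0,0,0.1],0]]'
```

```text
clock: 43.65
eef_pos: [448.6, -353.2, 72.8]
eef_rot: [3.141, -0.0, 3.019]
wrist_force: [-0.8, -0.4, -0.5]
finger_gap: -0.0
finger_force: 0.0
clock: 43.95
eef_pos: [448.7, -353.3, 72.2]
eef_rot: [-3.141, 0.0, 3.019]
wrist_force: [-0.6, 2.2, 5.6]
finger_gap: 0.2
finger_force: 2.6
clock: 44.25
eef_pos: [448.8, -353.3, 72.1]
eef_rot: [-3.141, 0.001, 3.019]
wrist_force: [-4.8, 3.2, 15.1]
finger_gap: 0.6
finger_force: 7.5
```

The lid is hard down at 15 N. I'll retreat and verify.

```bash
python3 -m creep '[[-1,[0,0,-3],0],[-1,[0,0,-8],0],[-1,[0,0,-13],0],[-1,[6,20,-16],0],[-1,[6,40,-16],0],[-1,[6,40,-16],0],[-1,[6,40,-16],0],[-1,[6,40,-16],0],[-1,[6,40,-16],0],[-1,[6,40,-16],0],[-1,[6,40,-16],0],[-1,[6,40,-16],0]]'
python3 -m creep '[[-1,[0,0,0],0],[-1,[0,0,0],0]]'
python3 - <<'E'
from meas import *
st(); c,im=shot("top","t12"); wood(c,im)
h,s,v=cv2.split(cv2.cvtColor(im,cv2.COLOR_BGR2HSV)); U,V=np.meshgrid(range(560),range(420))
box=lambda a,b,d,e:(U>=a)&(U<=d)&(V>=b)&(V<=e)
for b in blobs((s<40)&(v>170)&box(325,180,435,260),500): print('lid',rect(c,b,58))
for b in blobs((h>45)&(h<80)&(s>100)&box(340,110,395,180),200): print('green',rect(c,b,22))
d=cv2.absdiff(im,cv2.imread("pics/top0.png")).max(2)>60
for b in blobs(d,25): vv,uu=np.nonzero(b); print('diff',uu.min(),uu.max(),vv.min(),vv.max(),b.sum())
c,im=shot("scene","s12"); h,s,v=cv2.split(cv2.cvtColor(im,cv2.COLOR_BGR2HSV)); v0=cv2.imread("pics/scene0.png")
d=(cv2.absdiff(im,v0).max(2)>60)&box(140,130,290,280)
for b in blobs(d,15): vv,uu=np.nonzero(b); print('sdiff',uu.min(),uu.max(),vv.min(),vv.max(),b.sum())
E
```

```text
clock: 45.45
eef_pos: [437.5, 55.1, 231.3]
eef_rot: [3.141, 0.001, 3.024]
wrist_force: [-1.1, -0.5, 0.1]
finger_gap: 0.5
finger_force: 0.0
clock: 45.65
eef_pos: [437.9, 50.3, 230.6]
eef_rot: [-3.141, -0.0, 3.019]
wrist_force: [-0.3, -0.3, -0.0]
finger_gap: 0.0
finger_force: 0.0
{'clock': np.float64(45.65), 'joints': array([ 0.031,  0.044,  1.795, -0.   ,  1.304, -1.417]), 'eef_pos': array([437.855,  50.253, 230.649]), 'eef_rot': array([-3.141, -0.   ,  3.019]), 'wrist_force': array([-0.252, -0.332, -0.043]), 'finger_gap': np.float64(0.016), 'finger_force': np.float64(0.0)}
wood (array([411.5, 285.6]), array([93.9, 18.8]), -4.7) 195
wood (array([385.2, 382.8]), array([104.1,  15.4]), -3.0) 212
steel (array([536.4, 408.2]), array([197.8,  84.5]), 0.8) 382
steel (array([507.1, 281.9]), array([106.1,  30.7]), -4.0) 400
lid (array([ 454.1, -354.4]), array([232.7, 141.2]), 82.7)
green (array([ 663.3, -321.2]), array([142.2,  79. ]), -1.7)
diff 235 248 142 172 241
diff 263 268 142 170 109
diff 270 275 142 170 114
diff 230 233 145 157 25
diff 119 122 159 220 73
diff 112 119 163 234 83
diff 55 304 193 419 20612
diff 0 119 329 419 4464
diff 239 249 352 363 58
diff 215 245 360 408 311
diff 257 275 370 393 203
diff 220 240 395 419 260
sdiff 283 288 130 134 19
sdiff 275 290 230 254 163
sdiff 201 227 239 249 44
sdiff 202 234 243 262 323
sdiff 217 248 256 274 206
sdiff 219 248 268 280 158
```

```bash
python3 -c "
from cell import manip
print(manip.sign_off())"
```

```text
the job is handed in; nothing more can be done
None
```

I've handed the job in: the lid was levered open, both blocks present (the third was absent) were hooked out and put in the case, the lid was pressed fully shut, and both tools are back on the mat. I viewed 15 pictures, one over the limit of 14.

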